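# Load the blue vial shuttle into its track

### The arm

A 7-joint arm with a two-finger parallel gripper is mounted at the origin on a cart in front of the work surface, level with it; the furniture and walls round the work are solid. World frame = base frame: x ahead of the robot, y to its left, z up, the work surface at z = 0. Lengths are in m, angles in rad, forces in N, time in s.
With the tool pointing down it reaches from about 0.35 to 0.9 m from the base axis. Payload 8.1 kg.
Tool frame: the origin (TCP) lies midway between the tips of the shut fingers; the grasp point (between the pads) lies 19 mm behind it; z points along the fingers, y is the line along which they close (so a half turn about z gives the same grasp; the last joint's range is limited). The gripper opens to 92 mm and grips with 3 to 60 N. Pads are 19 mm wide; open, the fingers measure 130 mm over their backs; the gripper's body (75 mm by 190 mm) begins 47 mm behind the grasp point.
Start: joints at [1.245, 0.434, 0.025, 1.573, -0.012, 1.134, -0.075], TCP at [0.138, -0.61, 0.227] pointing down, gripper open.
Joint ranges: [-2.62, 2.62], [-0.44, 2.09], [-1.27, 1.32], [0.08, 2.57], [-1.32, 4.46], [0.12, 2], [-2.74, 2.74]. Speed limits (rad/s): [2.22, 2.22, 3.01, 3.01, 3.14, 3.14, 3.14].

### API

Orientations are given as a rotation vector (axis times angle).
In Python, from cell import arm gives the robot as it stands.
- The arm moves only by the tool send_rows, never from a script. Its argument "increments" is a list of rows, each a list of 3 entries, a list of its own where there are three numbers: the finger opening in cm, from 0 to 9.18, then the shift along the tool's x, y, z in cm, then the turn, a rotation vector about the tool's x, y, z in rad. A call has 1 to 5 rows; each row shifts and turns the commanded pose from where the row before left it, along the tool's axes as they then stand; what a row does not reach is not made up. A row lasts 1/10 s, in which the tool goes at most 50 mm and 8.59 degrees, less where a joint would pass 70% of its speed; a pose out of reach is approached as far as the arm can. A call is refused whole if a number of a shift passes 5 or a number of a turn 0.15, either way. A call with a gripper value outside its range is refused whole. The fingers move at their own pace and stop on an object; "force" is the grip in N (left out, the last holds). Time passes only in rows, so rows that do not move let the fingers close. It gives the time, the measured TCP pose, the force, the opening and the grip force at its end, in the units of the state.
- arm.observe(): the state, without advancing time (a new reading comes with each control period).
- arm.get_image(name): name is "scene" or "top"; returns the picture (384x512x3 uint8, red, green, blue); there is no depth.
- arm.camera_params(name): a dict with "camera_matrix" (3x3 intrinsics, pixels), "R" (3x3) and "t" (3): a world point X has camera coordinates R X + t. Camera axes: x right, y down, z forward; pixel columns grow to the right and rows downward; lengths in m; the calibration is good to about 2 mm. A picture is of the moment at which its call begins. camera_params takes no time and is no camera call.
- arm.sign_off(): hands the job in; it is judged then, once.
The state is a dict: "clock": time; "joints": joint angles; "dq": joint speeds; "joint_efforts": joint torques, N m; "position": TCP position; "ee_rot": TCP orientation; "force": force on the tool from outside, world axes, zero at the start; "ft_torque": the same for the moment, N m; "width": opening from 0.0 (shut) to 1.0 (fully open); "gripper_force": force on a finger pad.
Only numpy, scipy, OpenCV 4.12 (cv2) and the standard library are available. Lean on these libraries where they do the work, as an engineer would, in place of code of your own. Each camera call takes 0.05 s, during which the arm holds its last target. There are 200 camera calls.

### The job

Pick up the vial shuttle with the blue handle, enter it into the open end of the bench track (the flared end, away from the red stop) so that its foot runs under the overhanging lips, and slide it fully home against the red stop. Let go of it there, standing flat in the track, and leave the white-handled shuttle where it stands.

Things in the scene. Friction and masses are not known exactly. Their poses are not given: they have to be found in the camera images.
- shuttle_blue: Loose 220 g shuttle, blue handle, blue-capped vials. Origin: centre of underside; x along its length, z up. Foot 90 x 48 x 8 mm (last 8 mm of each end 36 wide), black spine 90 x 22 up to z = 26, mid handle 20 x 20 from z = 26 to 72: grip it across y at about z = 55. Vials, 12 thick, at x = +-32, up to z = 53. Either end may go first.
- shuttle_white: The other loose shuttle, same shape and size, with a white handle and white-capped vials; to be left alone.
- track: Fixed track. Origin: middle of its open mouth, at bench height; x runs from mouth to closed end, z up. Base plate 4 mm thick, 110 wide, x = -120 to 155; x < 0 is a landing apron. Rails x = 0 to 152: walls 58 apart inside; lips above (z = 17 to 22) leave a slot 33 wide. Guides (x = -30 to 0, up to z = 17) flare from 58 to 85 apart. Red stop: face at x = 140, top z = 30.
- track_home (a point): Where the centre of the shuttle's underside is when it is fully home: 95 mm past the mouth along the track's x, on its centre line, on the base plate (4 mm above the bench). Axes as the track's. The lips keep the foot from going in from above; it only runs in from the mouth.

How it is judged:
At the end, for the whole second after the job is handed in: The blue-handled shuttle stands flat in the track, its foot under the lips, its centre within 12 mm of the fully home place along the track, within 10 mm across it, less than 9 mm above the bench, in line with the track to 0.2 rad, upright to 0.1 rad and at rest (x of shuttle_blue in the frame of track between 0.083 and 0.105 m and y of shuttle_blue in the frame of track between -0.01 and 0.01 m and z of shuttle_blue in the frame of track below 0.009 m and angle between the x axis of shuttle_blue and the x axis of track, either way round below 0.2 rad and angle between shuttle_blue's own z axis and vertical below 0.1 rad and linear speed of shuttle_blue below 0.01 m/s); the robot touches nothing.
It fails at once if the white-handled shuttle was moved by more than 20 mm (distance of shuttle_white from where it was at the start of the episode above 0.02 m).
It also fails if it takes over 38 s, if anything falls off the work surface, if the arm or the gripper's body presses on something with over 40 N, if the wrist force passes 120 N, or if a joint passes its speed limit or range.

## Working session

There is one attempt and no reset: what is moved stays moved. The work goes in short steps, Python scripts to look and compute and a tool call to move; the robot and the scene stay as the last step left them, time stands still between calls to the robot, and variables do not carry over. Pictures are saved under pics/ and viewed, at most 10 in all, crops included, and the job is handed in when it is done.

Besides the shell and the picture viewer there is one more tool, called after "Request:" as name(argument=value, ...), one argument or row to a line, values as JSON. send_rows: Moves the arm, as the interface text tells. Its arguments: {"type":"object","properties":{"increments":{"type":"array"},"force":{"type":"number"}},"required":["increments"]}

```bash
mkdir -p pics
python3 - <<'E'
from cell import arm
import cv2,numpy as np
for n in("scene","top"):
    im=arm.get_image(n);cv2.imwrite(f"pics/{n}0.png",im[:,:,::-1]);p=arm.camera_params(n)
    print(n,p["camera_matrix"],p["R"],p["t"])
s=arm.observe();print(s)
E
```

```text
scene [[493.72293794   0.         255.05487599]
 [  0.         493.72293794 191.88497796]
 [  0.           0.           1.        ]] [[-0.73502525 -0.6780244  -0.00456057]
 [-0.45959294  0.50315312 -0.73185468]
 [ 0.49850999 -0.53583566 -0.68144547]] [0.27778687 0.28371221 0.89090745]
top [[445.30629305   0.         253.32808809]
 [  0.         445.30629305 190.39190183]
 [  0.           0.           1.        ]] [[-0.00392072 -0.99998567  0.00364616]
 [-0.992604    0.00344931 -0.12134823]
 [ 0.12133391 -0.00409497 -0.9926033 ]] [-0.09641218  0.47560506  0.97644822]
{'clock': 0.1, 'joints': array([ 1.24541462,  0.43514213,  0.02500413,  1.57400654, -0.01161822,
        1.13400523, -0.07508646]), 'dq': array([ 0.00080366, -0.00116917, -0.00017174, -0.00079085, -0.00124873,
        0.00057955,  0.00045374]), 'joint_efforts': array([ 2.22389463e-03, -6.69139981e+01,  9.87248383e-01, -3.15146542e+01,
       -6.06644223e-02,  3.75473534e-02,  3.07494292e-05]), 'position': array([ 0.13792429, -0.60911851,  0.22603058]), 'ee_rot': array([-3.12075929e+00, -3.48924733e-01,  4.41178747e-04]), 'force': array([-0.39490435, -0.40741953,  0.28576897]), 'ft_torque': array([-0.06456528,  0.00952747,  0.02275351]), 'gripper_force': 0.0, 'width': 1.0058364718587909}
```

View pics/scene0.png

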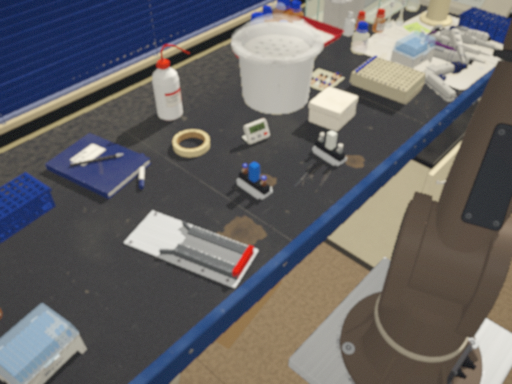

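View pics/top0.png

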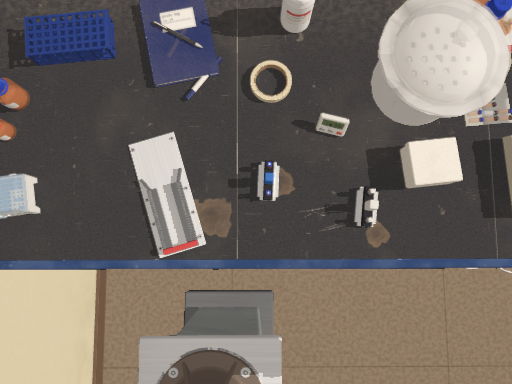

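The scene picture shows the blue handle near (253,170) and the track running from (150,225) to its red stop at (243,262). In the top view the blue shuttle is at (268,181), the white one at (367,206), and the track runs from its apron at (152,140) to the red stop at (181,247).

```bash
cat > h.py <<'E'
import cv2,numpy as np
from cell import arm
def ray(n,uv):
    p=arm.camera_params(n);R=np.array(p["R"]);t=np.array(p["t"])
    d=R.T@np.linalg.solve(p["camera_matrix"],[uv[0],uv[1],1.]);return -R.T@t,d
def onz(n,uv,z):
    c,d=ray(n,uv);return c+d*(z-c[2])/d[2]
def tri(a,b):
    (c1,d1),(c2,d2)=ray("scene",a),ray("top",b)
    s=np.linalg.lstsq(np.c_[d1,-d2],c2-c1,rcond=None)[0]
    p,q=c1+s[0]*d1,c2+s[1]*d2;return (p+q)/2,np.linalg.norm(p-q)
def blobs(mask,box,amin=8):
    x0,y0,x1,y1=box;m=np.zeros_like(mask);m[y0:y1,x0:x1]=mask[y0:y1,x0:x1]
    cs,_=cv2.findContours(m,cv2.RETR_EXTERNAL,cv2.CHAIN_APPROX_NONE)
    return sorted([c for c in cs if cv2.contourArea(c)>=amin],key=cv2.contourArea,reverse=True)
def hsv(im):return cv2.cvtColor(im,cv2.COLOR_RGB2HSV)
E
python3 - <<'E'
from h import *
np.set_printoptions(precision=4,suppress=True)
I={n:cv2.imread(f"pics/{n}0.png")[:,:,::-1].copy() for n in("scene","top")}
blue={"scene":(230,150,285,205),"top":(245,150,290,210)}
trk={"scene":(115,205,265,290),"top":(120,125,212,262)}
for n,im in I.items():
    H=hsv(im);B=cv2.inRange(H,(100,120,60),(130,255,255))
    for c in blobs(B,blue[n],3):print(n,"blue",cv2.contourArea(c),cv2.minAreaRect(c))
    W=cv2.inRange(H,(0,0,120),(179,60,255))
    for c in blobs(W,blue[n],10):print(n,"foot",cv2.contourArea(c),cv2.minAreaRect(c))
    R=cv2.inRange(H,(0,150,90),(8,255,255))|cv2.inRange(H,(172,150,90),(179,255,255))
    for c in blobs(R,trk[n],20)[:2]:print(n,"red",cv2.contourArea(c),cv2.minAreaRect(c),cv2.boxPoints(cv2.minAreaRect(c)).ravel())
    for c in blobs(cv2.inRange(H,(0,0,150),(179,60,255)),trk[n],100)[:2]:
        a=cv2.minAreaRect(c);b=cv2.boxPoints(a);print(n,"plate",a)
        for p in b:print(p,onz(n,p,.004))
a=[cv2.resize(I["top"][125:265,120:300],None,fx=4,fy=4,interpolation=3),]
cv2.imwrite("pics/c1.png",a[0][:,:,::-1])
b=cv2.resize(I["scene"][150:290,115:285],None,fx=4,fy=4,interpolation=3);cv2.imwrite("pics/c2.png",b[:,:,::-1])
E
```

```text
scene blue 196.5 ((253.56443786621094, 171.66749572753906), (20.318212509155273, 15.65148639678955), 68.96248626708984)
scene foot 210.0 ((253.20904541015625, 189.26278686523438), (37.813804626464844, 15.19620132446289), 13.626995086669922)
scene red 196.5 ((242.7752685546875, 260.35955810546875), (7.419985771179199, 35.191932678222656), 32.0053825378418) [230.3034 273.3146 248.955  243.4719 255.2472 247.4045 236.5955 277.2472]
scene plate ((190.8270263671875, 245.93048095703125), (127.69155883789062, 44.763587951660156), 21.8936710357666)
[123.2401 242.8909] [0.5858 0.1976 0.004 ]
[139.9318 201.3558] [0.6635 0.0926 0.004 ]
[258.4139 248.9701] [0.3572 0.0118 0.004 ]
[241.7222 290.5052] [0.309  0.1138 0.004 ]
top blue 84.5 ((268.0, 177.5), (11.0, 8.0), 90.0)
top blue 14.5 ((269.5, 163.0), (4.0, 5.0), 90.0)
top blue 12.0 ((268.0, 192.0), (4.0, 4.0), 90.0)
top foot 179.5 ((275.4142150878906, 181.05892944335938), (6.41110372543335, 38.13357925415039), 2.385944128036499)
top foot 148.0 ((260.48040771484375, 180.43092346191406), (5.448919296264648, 37.14346694946289), 2.602562189102173)
top red 122.5 ((179.75799560546875, 246.82562255859375), (4.77239990234375, 34.4805908203125), 72.6459732055664) [162.5907 249.6904 195.5018 239.4057 196.9253 243.9608 164.0142 254.2455]
top plate ((166.632080078125, 194.46224975585938), (117.71800231933594, 48.488277435302734), 74.05460357666016)
[127.1509 144.5283] [0.5876 0.1968 0.004 ]
[173.7736 131.2076] [0.6192 0.0883 0.004 ]
[206.1132 244.3962] [0.3546 0.0099 0.004 ]
[159.4906 257.7169] [0.325  0.1155 0.004 ]
```

View pics/c1.png

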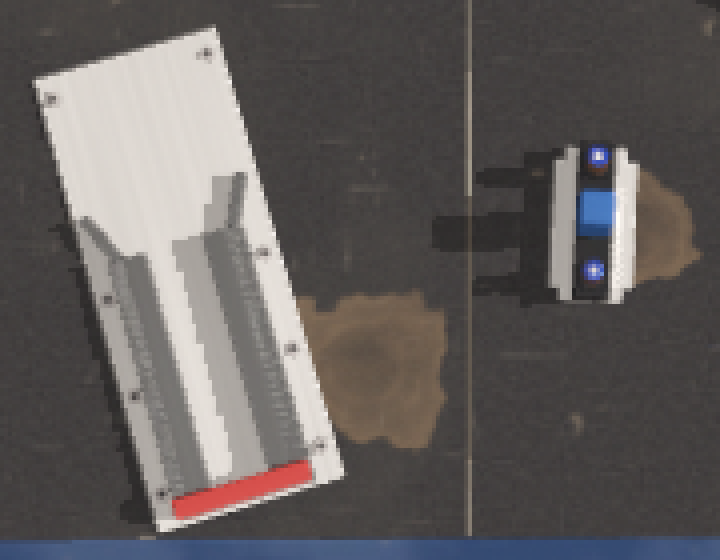

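View pics/c2.png

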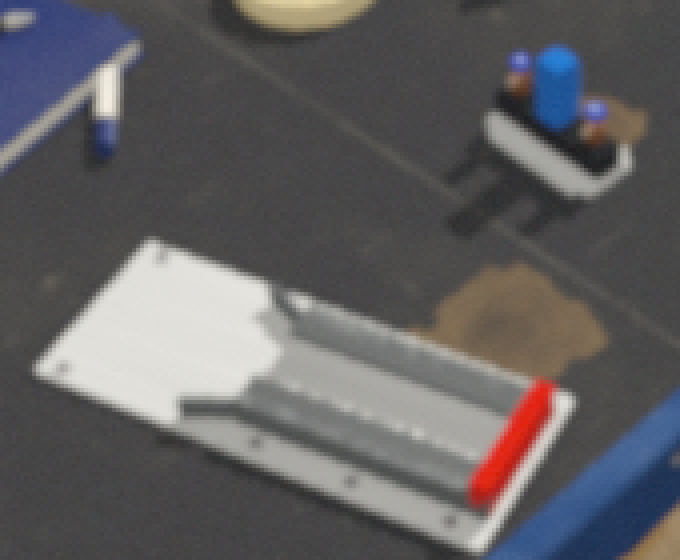

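The crops are clear. In the top crop the plate corners are at (36,80), (213,28), (343,477) and (160,530), and the vial caps at (598,156) and (594,271). In the scene crop the plate corners are at (37,370), (152,240), (575,398) and (490,550), and the caps at (520,60) and (597,109).

Run:
```python
from h import *
from scipy.spatial.transform import Rotation as Ro
np.set_printoptions(precision=4,suppress=True)
T=lambda u,v:((u+.5)/4-.5+120,(v+.5)/4-.5+125)
S=lambda u,v:((u+.5)/4-.5+115,(v+.5)/4-.5+150)
P=[]
for s,t in [((37,370),(36,80)),((152,240),(213,28)),((575,398),(343,477)),((490,550),(160,530))]:
    p,e=tri(S(*s),T(*t));P.append(p);print("corner",p,e,onz("top",T(*t),.004),onz("scene",S(*s),.004))
P=np.array([(onz("top",T(*t),.004)+onz("scene",S(*s),.004))/2 for s,t in [((37,370),(36,80)),((152,240),(213,28)),((575,398),(343,477)),((490,550),(160,530))]])
far=(P[0]+P[1])/2;near=(P[2]+P[3])/2
print("far",far,"near",near,"len",np.linalg.norm(far-near),"w",np.linalg.norm(P[0]-P[1]),np.linalg.norm(P[2]-P[3]))
ax=(near-far)/np.linalg.norm(near-far);mid=(far+near)/2
yaw=np.arctan2(-ax[1],-ax[0]);org=mid-ax*.0175
print("line yaw(mod pi)",yaw,np.degrees(yaw),"mouth",org,"home",org+ax*.095)
a1=(P[0]-P[1]);a2=P[3]-P[2];print("yaw by widths",np.arctan2(-a1[0],a1[1]),np.arctan2(-a2[0],a2[1]))
# red stop top centre
print("stop top",tri((243.5,259.),(180.,246.8)), onz("top",(180.,246.8),.03))
A,ea=tri(S(520,60),T(598,156));B,eb=tri(S(597,109),T(594,271))
print("caps",A,ea,B,eb,"len",np.linalg.norm(A-B),"mid",(A+B)/2,"yaw",np.arctan2(*(A-B)[[1,0]]))
print("handle top",tri(S(558,55),T(598,206)),onz("top",T(598,206),.072))
for (w,z) in (((275.41,181.06),.008),((260.48,180.43),.008)):print("foot side",onz("top",w,z))
c0,_=ray("top",(0,0));print("topcam",c0)
s=arm.observe();print(Ro.from_rotvec(s["ee_rot"]).as_matrix())
```

```text
corner [0.5881 0.1943 0.0018] 0.0007804691761689628 [0.5873 0.1934 0.004 ] [0.5866 0.1954 0.004 ]
corner [0.6181 0.0903 0.0052] 0.00045937566680685754 [0.6182 0.0904 0.004 ] [0.6194 0.0898 0.004 ]
corner [0.3563 0.0119 0.0042] 0.0012857601414636938 [0.3558 0.0116 0.004 ] [0.357  0.0122 0.004 ]
corner [0.3245 0.1142 0.0018] 0.004499035686229286 [0.3263 0.1152 0.004 ] [0.3214 0.1141 0.004 ]
far [0.6029 0.1422 0.004 ] near [0.3401 0.0633 0.004 ] len 0.27434085915731965 w 0.10905790527134272 0.10778014274870626
line yaw(mod pi) 0.2919351497846386 16.726651974179315 mouth [0.4883 0.1078 0.004 ] home [0.3973 0.0804 0.004 ]
yaw by widths 0.29609494353258664 0.3063572774289644
stop top (array([0.3494, 0.0658, 0.0254]), np.float64(0.00019687697574785254)) [0.3495 0.0652 0.03  ]
caps [ 0.5332 -0.1329  0.0513] 0.0019163626328717815 [ 0.4685 -0.1302  0.0519] 0.0015203198227994536 len 0.06467519793098733 mid [ 0.5009 -0.1315  0.0516] yaw -0.04071864060797679
handle top (array([ 0.5013, -0.1319,  0.0737]), np.float64(0.0012491649481222887)) [ 0.5011 -0.1324  0.072 ]
foot side [ 0.4994 -0.1494  0.008 ]
foot side [ 0.501  -0.1149  0.008 ]
topcam [ 0.3532 -0.0941  1.0273]
[[ 0.9753  0.2209 -0.0004]
 [ 0.2209 -0.9753  0.0013]
 [-0.0001 -0.0014 -1.    ]]
```

Request:
send_rows(
  increments=[
    [9,[3,-2.5,0],[0,0,0]],
    [9,[3,-2.5,0],[0,0,0]],
    [9,[3,-2.5,0],[0,0,0]],
    [9,[3,-2.5,0],[0,0,0]],
    [9,[3,-2.5,0],[0,0,0]],
  ],
)

```text
clock: 0.6
position: [0.2574, -0.453, 0.2265]
ee_rot: [-3.122, -0.349, 0.0]
force: [0.8, 0.2, 0.7]
width: 0.982
gripper_force: 0.0
```

Request:
send_rows(
  increments=[
    [9,[3,-2.5,0],[0,0,0]],
    [9,[3,-2.5,0],[0,0,0]],
    [9,[3,-2.5,0],[0,0,0]],
    [9,[3,-2.5,0],[0,0,0]],
    [9,[3,-2.5,0],[0,0,0]],
  ],
)

```text
clock: 1.1
position: [0.376, -0.298, 0.2266]
ee_rot: [-3.122, -0.349, 0.001]
force: [-0.2, -0.2, -1.2]
width: 0.981
gripper_force: 0.0
```

Request:
send_rows(
  increments=[
    [9,[3,-2.5,0],[0,0,0]],
    [9,[3,-2.5,0],[0,0,0]],
    [9,[3,-2.5,0],[0,0,0.13]],
    [9,[3,-2.5,0],[0,0,0.13]],
    [9,[0,0,0],[0,0,0]],
  ],
)

```text
clock: 1.6
position: [0.4775, -0.1735, 0.2266]
ee_rot: [-3.139, 0.056, -0.003]
force: [-1.5, 0.3, 0.1]
width: 0.984
gripper_force: 0.0
```

```bash
cat >> h.py <<'E'
from scipy.spatial.transform import Rotation as Ro
np.set_printoptions(precision=4,suppress=True)
def to(x,y,z,yaw):
    s=arm.observe();R=Ro.from_rotvec(s["ee_rot"])
    G=Ro.from_matrix([[np.cos(yaw),np.sin(yaw),0],[np.sin(yaw),-np.cos(yaw),0],[0,0,-1]])
    print("t",s["clock"],"pos",s["position"],"F",s["force"],"w",s["width"],s["gripper_force"])
    print("shift cm",100*R.inv().apply(np.array([x,y,z])-s["position"]),"turn",(R.inv()*G).as_rotvec())
E
python3 -c "
from h import *
to(.501,-.1318,.036,-.038)"
```

```text
t 1.6 pos [ 0.4775 -0.1735  0.2266] F [-1.5338  0.2876  0.1136] w 0.9836059222370053 0.0
shift cm [ 2.1655 -4.2048 19.0777] turn [-0.0023 -0.0016  0.0024]
```

Request:
send_rows(
  increments=[
    [9,[1.1,-2.1,1],[0,0,0]],
    [9,[1.1,-2.1,3],[0,0,0]],
    [9,[0,0,4],[0,0,0]],
    [9,[0,0,4],[0,0,0]],
    [9,[0,0,0],[0,0,0]],
  ],
)

```text
clock: 2.1
position: [0.4937, -0.1374, 0.1024]
ee_rot: [-3.14, 0.057, 0.014]
force: [-0.8, -0.1, -0.9]
width: 0.983
gripper_force: 0.0
```

```bash
python3 -c "
from h import *
im=arm.get_image('top')
cv2.imwrite('pics/t1.png',im[:,:,::-1])
to(.501,-.1318,.036,-.038)"
```

```text
t 2.15 pos [ 0.4955 -0.1377  0.1051] F [-0.9288  0.7855  1.3755] w 0.9792936871050847 0.0
shift cm [ 0.562  -0.6072  6.9074] turn [-0.0007  0.0056  0.0013]
```

Request:
send_rows(
  increments=[
    [9,[0.55,-0.6,0],[0,0,0]],
    [9,[0,0,2.5],[0,0,0]],
    [9,[0,0,2.5],[0,0,0]],
    [9,[0,0,1.9],[0,0,0]],
    [9,[0,0,0],[0,0,0]],
  ],
)

```text
clock: 2.65
position: [0.5039, -0.1317, 0.0379]
ee_rot: [-3.141, 0.058, 0.0]
force: [-1.2, 0.4, 0.3]
width: 0.979
gripper_force: 0.0
```

```bash
python3 -c "
from h import *
to(.501,-.1318,.036,-.038)"
```

```text
t 2.65 pos [ 0.5039 -0.1317  0.0379] F [-1.1563  0.4009  0.3264] w 0.9794694923740332 0.0
shift cm [-0.291   0.0214  0.191 ] turn [-0.      0.0001  0.0009]
```

Request:
send_rows(
  increments=[
    [9,[-0.2,0,0.1],[0,0,0]],
    [1,[0,0,0],[0,0,0]],
    [1,[0,0,0],[0,0,0]],
    [1,[0,0,0],[0,0,0]],
    [1,[0,0,0],[0,0,0]],
  ],
  force=25,
)

```text
clock: 3.15
position: [0.5018, -0.1319, 0.0372]
ee_rot: [3.141, -0.059, 0.001]
force: [0.3, 0.3, -0.4]
width: 0.68
gripper_force: 0.0
```

Request:
send_rows(
  increments=[
    [1,[0,0,0],[0,0,0]],
    [1,[0,0,0],[0,0,0]],
    [1,[0,0,0],[0,0,0]],
  ],
)

```text
clock: 3.45
position: [0.5014, -0.1318, 0.0367]
ee_rot: [3.141, -0.059, -0.0]
force: [0.5, 1.0, -0.5]
width: 0.423
gripper_force: 0.0
```

Request:
send_rows(
  increments=[
    [1,[0,0,0],[0,0,0]],
    [1,[0,0,0],[0,0,0]],
    [1,[0,0,0],[0,0,0]],
    [1,[0,0,0],[0,0,0]],
    [1,[0,0,0],[0,0,0]],
  ],
)

```text
clock: 3.95
position: [0.5014, -0.1318, 0.0366]
ee_rot: [3.141, -0.059, -0.0]
force: [0.1, -0.3, -2.1]
width: 0.216
gripper_force: 25.0
```

Request:
send_rows(
  increments=[
    [1,[0,0,0],[0,0,0]],
    [1,[0,0,-2],[0,0,0]],
    [1,[0,0,-3],[0,0,0]],
    [1,[0,0,-1],[0,0,0]],
    [1,[0,0,0],[0,0,0]],
  ],
)

```text
clock: 4.45
position: [0.5025, -0.132, 0.0979]
ee_rot: [3.14, -0.059, 0.005]
force: [-0.6, -0.4, -2.8]
width: 0.216
gripper_force: 25.0
```

```bash
python3 -c "
from h import *
im=arm.get_image('scene')
cv2.imwrite('pics/s2.png',cv2.resize(im[110:290,110:330],None,fx=3,fy=3)[:,:,::-1])
to(.4883+.956*.065,.1078+.293*.065,.0973,.297)"
```

```text
t 4.5 pos [ 0.5017 -0.1319  0.0967] F [ 0.8184  0.2156 -2.9738] w 0.21834559725559669 24.953499734401703
shift cm [  3.9057 -26.0386  -0.0616] turn [ 0.0004 -0.0009 -0.3345]
```

View pics/s2.png

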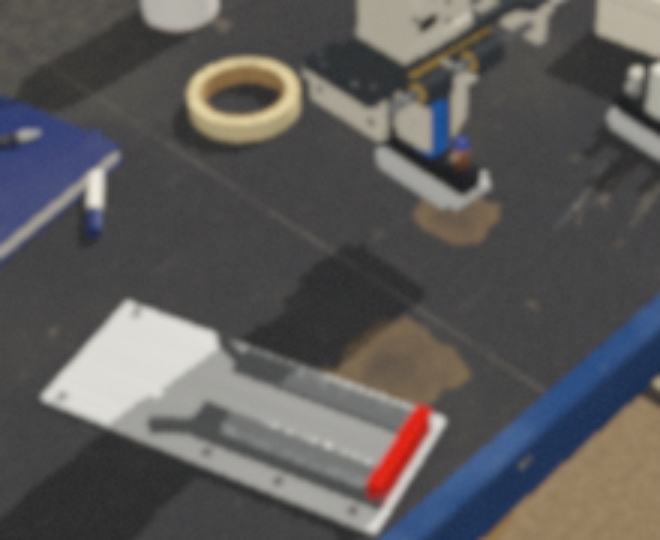

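The shuttle hangs level between the pads (handle at about (440,125) in the crop), with the track free. Next I carry it over the apron.

Request:
send_rows(
  increments=[
    [1,[0.5,-2.5,0],[0,0,0]],
    [1,[0.6,-3.3,0],[0,0,0]],
    [1,[0.6,-3.3,0],[0,0,0]],
    [1,[0.6,-3.3,0],[0,0,0]],
    [1,[0.6,-3.3,0],[0,0,0]],
  ],
)

```text
clock: 5.0
position: [0.5355, 0.0252, 0.095]
ee_rot: [3.141, -0.059, -0.004]
force: [-0.5, -0.0, -1.3]
width: 0.215
gripper_force: 25.0
```

Request:
send_rows(
  increments=[
    [1,[0.6,-3.3,0],[0,0,0]],
    [1,[0.6,-3.3,0],[0,0,0]],
    [1,[0.3,-3.3,0],[0,0,0]],
    [1,[0,0,0],[0,0,-0.11]],
    [1,[0,0,0],[0,0,-0.11]],
  ],
)

```text
clock: 5.5
position: [0.5539, 0.124, 0.0948]
ee_rot: [-3.127, -0.298, 0.004]
force: [-0.0, -0.2, -2.3]
width: 0.215
gripper_force: 25.0
```

Request:
send_rows(
  increments=[
    [1,[0,0,0],[0,0,-0.11]],
    [1,[0,0,0],[0,0,0]],
    [1,[0,0,0],[0,0,0]],
    [1,[0,0,0],[0,0,0]],
  ],
)

```text
clock: 5.9
position: [0.5547, 0.1222, 0.0961]
ee_rot: [3.109, 0.454, -0.002]
force: [0.5, 0.8, -1.9]
width: 0.22
gripper_force: 25.0
```

```bash
python3 -c "
from h import *
to(.4883+.956*.07,.1078+.293*.07,.0406,.297)"
```

```text
t 5.9 pos [0.5547 0.1222 0.0961] F [ 0.4826  0.8046 -1.8972] w 0.21959775356177771 24.953457713127136
shift cm [ 0.2333 -0.5703  5.5448] turn [-0.     0.001 -0.007]
```

Request:
send_rows(
  increments=[
    [1,[0.2,-0.55,2],[0,0,-0.007]],
    [1,[0,0,2],[0,0,0]],
    [1,[0,0,1.3],[0,0,0]],
    [1,[0,0,0],[0,0,0]],
    [1,[0,0,0],[0,0,0]],
  ],
)

```text
clock: 6.4
position: [0.5554, 0.1282, 0.0439]
ee_rot: [3.106, 0.468, -0.0]
force: [0.1, 0.0, -2.1]
width: 0.22
gripper_force: 25.0
```

```bash
python3 -c "
from h import *
for n in('scene','top'):
  im=arm.get_image(n)
  c=im[190:300,110:270] if n=='scene' else im[115:265,110:270]
  cv2.imwrite('pics/'+n+'3.png',cv2.resize(c,None,fx=4,fy=4,interpolation=3)[:,:,::-1])
to(.4883+.956*.07,.1078+.293*.07,.0406,.297)"
```

```text
t 6.5 pos [0.5558 0.1283 0.0445] F [ 0.2762 -0.143  -1.5574] w 0.21427025066978653 24.971388280391693
shift cm [-0.0603 -0.0154  0.388 ] turn [ 0.0001 -0.0011  0.0022]
```

View pics/scene3.png

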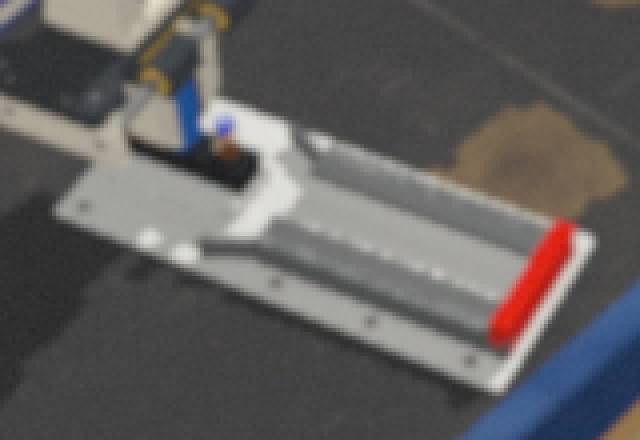

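View pics/top3.png

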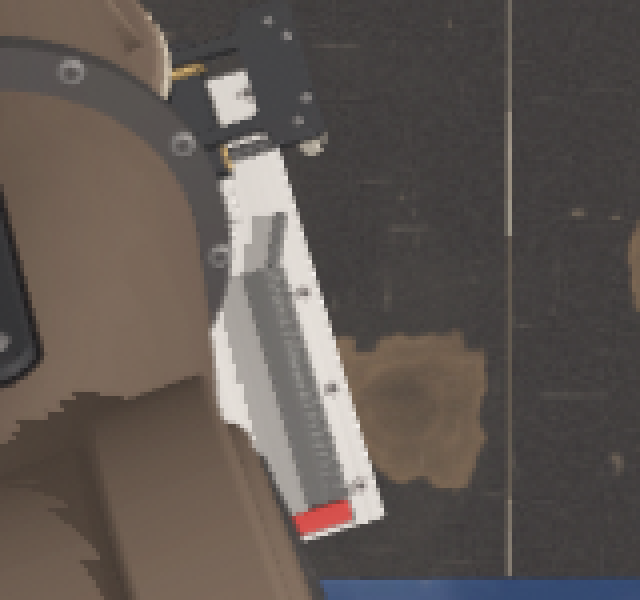

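The scene crop shows the shuttle held just above the apron, its spine pointing down the slot, with its leading vial at (225,140). The arm hides half of the top view.

Request:
send_rows(
  increments=[
    [1,[0,0,0.25],[0,0,0]],
    [1,[-0.8,0,0],[0,0,0]],
    [1,[-1,0,0],[0,0,0]],
    [1,[-1,0,0],[0,0,0]],
    [1,[-1,0,0],[0,0,0]],
  ],
)

```text
clock: 7.0
position: [0.5178, 0.1166, 0.0413]
ee_rot: [3.106, 0.469, -0.001]
force: [-0.2, 0.9, -1.8]
width: 0.217
gripper_force: 25.0
```

```bash
python3 -c "
from h import *
to(.3973,.0804,.0406,.297)"
```

```text
t 7.0 pos [0.5178 0.1166 0.0413] F [-0.153   0.9456 -1.7908] w 0.2166773187742163 24.971412420272827
shift cm [-12.5773  -0.102    0.0734] turn [0.0002 0.0004 0.0026]
```

Request:
send_rows(
  increments=[
    [1,[-1,-0.1,0],[0,0,0]],
    [1,[-1,0,0],[0,0,0]],
    [1,[-1,0,0],[0,0,0]],
    [1,[-1,0,0],[0,0,0]],
    [1,[-1,0,0],[0,0,0]],
  ],
)

```text
clock: 7.5
position: [0.4702, 0.103, 0.0413]
ee_rot: [3.106, 0.469, 0.0]
force: [-1.0, 0.4, -2.8]
width: 0.219
gripper_force: 25.0
```

```bash
python3 -c "
from h import *
to(.3973,.0804,.0406,.297)"
```

```text
t 7.5 pos [0.4702 0.103  0.0413] F [-1.002   0.4108 -2.755 ] w 0.2193744036580428 24.97150629758835
shift cm [-7.6307  0.005   0.065 ] turn [ 0.0001 -0.0001  0.0028]
```

No contact force yet, so the foot is running under the lips freely.

Request:
send_rows(
  increments=[
    [1,[-1,0,0],[0,0,0]],
    [1,[-1,0,0],[0,0,0]],
    [1,[-1,0,0],[0,0,0]],
    [1,[-1,0,0],[0,0,0]],
    [1,[-1,0,0],[0,0,0]],
  ],
)

```text
clock: 8.0
position: [0.4224, 0.0882, 0.0412]
ee_rot: [3.106, 0.469, 0.0]
force: [0.4, -0.3, -3.0]
width: 0.214
gripper_force: 25.0
```

Request:
send_rows(
  increments=[
    [1,[-0.7,0,0],[0,0,0]],
    [1,[-0.5,0,0],[0,0,0]],
    [1,[-0.4,0,0],[0,0,0]],
    [1,[0,0,0],[0,0,0]],
  ],
)

```text
clock: 8.4
position: [0.4075, 0.0836, 0.0412]
ee_rot: [3.106, 0.469, -0.0]
force: [-0.5, -1.3, -2.0]
width: 0.22
gripper_force: 25.0
```

```bash
python3 -c "
from h import *
to(.3973,.0804,.0406,.297)"
```

```text
t 8.4 pos [0.4075 0.0836 0.0412] F [-0.4514 -1.2587 -1.9601] w 0.22038728765298765 24.97137486934662
shift cm [-1.0705  0.0023  0.0616] turn [0.0001 0.0003 0.0027]
```

Request:
send_rows(
  increments=[
    [1,[-0.4,0,0],[0,0,0]],
    [1,[-0.3,0,0],[0,0,0]],
    [1,[-0.2,0,0],[0,0,0]],
    [1,[0,0,0],[0,0,0]],
  ],
)

```text
clock: 8.8
position: [0.399, 0.081, 0.0412]
ee_rot: [3.106, 0.469, -0.0]
force: [0.9, 0.0, -3.0]
width: 0.22
gripper_force: 25.0
```

Request:
send_rows(
  increments=[
    [1,[-0.2,0,0],[0,0,0]],
    [1,[-0.1,0,0],[0,0,0]],
    [1,[0,0,0],[0,0,0]],
  ],
)

```text
clock: 9.1
position: [0.3981, 0.0808, 0.0416]
ee_rot: [-3.106, -0.469, -0.005]
force: [5.1, 1.6, -5.6]
width: 0.214
gripper_force: 25.0
```

```bash
python3 -c "
from h import *
to(.3973,.0804,.0406,.297)"
```

```text
t 9.1 pos [0.3981 0.0808 0.0416] F [ 5.1173  1.5909 -5.6182] w 0.21359205229888714 24.98135268688202
shift cm [-0.0941  0.016   0.0989] turn [-0.0003 -0.0033  0.0026]
```

Contact with the stop: 5 N along the track, at the expected place. I'll ease off, set it down and release.

Request:
send_rows(
  increments=[
    [1,[0.1,0,0.1],[0,0,0]],
    [1,[0,0,0],[0,0,0]],
    [5,[0,0,0],[0,0,0]],
    [5,[0,0,0],[0,0,0]],
    [5,[0,0,0],[0,0,0]],
  ],
)

```text
clock: 9.6
position: [0.3968, 0.0803, 0.04]
ee_rot: [3.106, 0.469, -0.002]
force: [0.4, -0.3, -0.5]
width: 0.427
gripper_force: 0.0
```

Request:
send_rows(
  increments=[
    [5,[0,0,0],[0,0,0]],
    [5,[0,0,0],[0,0,0]],
    [5,[0,0,0],[0,0,0]],
    [5,[0,0,0],[0,0,0]],
  ],
)

```text
clock: 10.0
position: [0.3973, 0.0805, 0.0402]
ee_rot: [3.106, 0.469, -0.0]
force: [-0.1, -0.9, 0.5]
width: 0.547
gripper_force: 0.0
```

Request:
send_rows(
  increments=[
    [5,[0,0,-1],[0,0,0]],
    [5,[0,0,-2],[0,0,0]],
    [5,[0,0,-3],[0,0,0]],
    [5,[0,0,-4],[0,0,0]],
    [5,[0,0,-4],[0,0,0]],
  ],
)

```text
clock: 10.5
position: [0.3966, 0.0806, 0.1822]
ee_rot: [-3.106, -0.47, 0.001]
force: [1.8, -1.2, -0.6]
width: 0.545
gripper_force: 0.0
```

Request:
send_rows(
  increments=[
    [5,[4,-4,0],[0,0,0]],
    [5,[3,-3,0],[0,0,0]],
    [5,[3,-3,0],[0,0,0]],
    [5,[3,-3,0],[0,0,0]],
    [5,[0,0,0],[0,0,0]],
  ],
)

```text
clock: 11.0
position: [0.4813, 0.2432, 0.1812]
ee_rot: [-3.101, -0.476, -0.003]
force: [-0.6, -0.8, -0.3]
width: 0.542
gripper_force: 0.0
```

```bash
python3 -c "
from h import *
L=[]
for n in('scene','top'):
  im=arm.get_image(n)
  c=im[185:295,115:275] if n=='scene' else im[155:265,120:280]
  L.append(cv2.resize(c,None,fx=2.5,fy=2.5,interpolation=3)[:,:,::-1])
cv2.imwrite('pics/end.png',np.hstack(L))
to(.3973,.0804,.0406,.297)"
```

```text
t 11.1 pos [0.4798 0.238  0.1804] F [-1.2574 -0.2684 -0.6315] w 0.5436326250029648 0.0
shift cm [-12.5456  12.6099  13.9853] turn [-0.0004  0.0007  0.0045]
```

View pics/end.png

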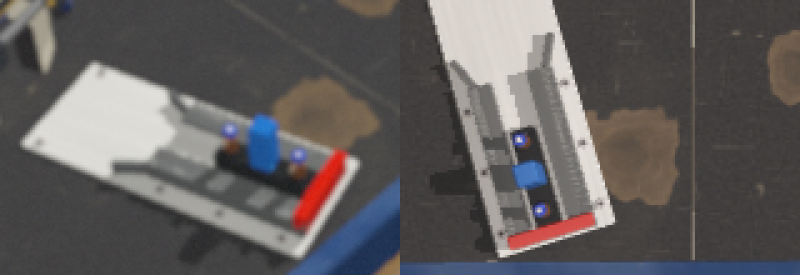

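The picture shows the blue shuttle flat in the track, its foot under the lips and its end against the red stop. The handle is at (263,143) in the scene half and (530,175) in the top half, and the gripper is clear.

```bash
python3 -c "
from h import *
print(arm.sign_off())"
```

```text
the job is handed in; nothing more can be done
None
```

I handed the job in at about 11 s: the blue shuttle stands flat in the track against the red stop and is released, the arm is clear, and the white shuttle was never touched; the sign-off returned no verdict.

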